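# Hang the filter cartridge in the dust trap's bayonet socket and lock it

### The job

The filter cartridge of the small bench dust trap is lying on its side. Stand it upright on its foot on the bench and let go; then take it by the grip on top, lower it (do not drop it) into the trap's socket so that its lugs pass the two wide entry slots and come to rest, and twist it a quarter turn until both lugs drop into the locking notches. Leave it locked and let go, with the other things on the bench where they were.

Things in the scene. Friction and masses are not known exactly. Their poses are not given: they have to be found in the camera images.
- cartridge: Filter cartridge, rigid, 0.2 to 0.35 kg: square bar body 36 x 36 mm, 98 mm long, white pleated paper between grey end pieces, a black grip blade on the top end; 134 mm long in all. Origin on the long axis, 50 mm above the foot, near the centre of mass; z runs from foot to grip. Starts lying on a face: its x vertical, its z level, 20 to 85 degrees left of world +x. Leaning under 12 degrees it settles upright.
- cartridge_foot (a point): Centre of the underside of the cartridge's foot (36 mm square, flat); axes as the cartridge.
- cartridge_grip (a point): Where to grip the cartridge from above once it stands: on its axis, 122 mm above the foot, in the upright grip blade, which is 10 mm thick (along the cartridge's x), 34 mm wide (along its y) and runs from 98 to 134 mm above the foot. Axes as the cartridge.
- cartridge_lug (a point): Tip of the lug on the cartridge's +y side, mid-thickness. Two steel lugs stick out of the body at opposite sides, along +y and -y, in the plane of the blade: each 10 mm wide (along x) and 8 mm thick (74 to 82 mm above the foot), tips 80 mm apart. The cartridge may be hung either way round. Axes as the cartridge.
- socket: Dust trap, fixed to the bench: grey steel box 150 x 150 mm, 112 mm high, with a low black hose stub on its +x side (48 mm across, 45 mm long). Origin at the centre of its underside, z up. On its axis, in its top, is an upright eight-sided hole 56 mm across flats, open down to the bench: the bayonet socket.
- socket_mouth (a point): Centre of the hole at the trap's top face, 112 mm above the bench, axes as the trap. The top plate is a hood 5.5 mm thick; under it a level track 95 mm above the bench carries the lugs, with 3.5 mm of play above them. The cartridge's origin is 71 mm above the bench with the lugs on the track, 65 mm when locked. No spring, only light friction.
- socket_slot (a point): Point 35 mm from the socket's axis, in the entry slot on the trap's +x side, at the top face. The two wide entry slots, on the +x and -x sides of the hole, are 16 mm wide and reach 43 mm from the axis: the lugs pass down through them. Axes as the trap.
- socket_notch (a point): Point 35 mm from the socket's axis over the locking notch on the trap's +y side, at track height (95 mm). The two notches, on the +y and -y sides, are 15 mm wide and 6 mm deep, under the hood, each below a sight slit 7 mm wide that the lugs cannot pass. A quarter turn from the slots, either way round; the lugs fall in by weight or a light push. Axes as the trap.
- jar: Bystander: glass jar with steel cap, 62 mm across, 65 mm high, standing. Origin under its centre. Leave it alone.
- offcut: Bystander: dark wood offcut 110 x 45 x 32 mm lying flat, long along its x. Origin under its centre. Leave it alone.
- hammer: Bystander: hammer lying on the bench, handle to its -x. Leave it alone.
- glue_roll: Bystander: cardboard ring 100 mm across, 25 mm high, lying flat. Origin under its centre. Leave it alone.
Things that resemble listed ones, but are neither listed nor needed, are in the scene too. Of the things that look like the cartridge, the larger one is meant.

How it is judged (in metres and radians):
On the way, in this order (a step that is already met when the one before it is completed fails the run):
1. the cartridge stands upright on its foot on the bench, let go and still (angle between cartridge's own z axis and vertical below 0.08 rad and height (world z) of cartridge_foot below 0.005 m and height (world z) of cartridge_grip above 0.1 m and horizontal distance between cartridge and socket above 0.09 m and contact force between the fingers and cartridge below 0.1 N and linear speed of cartridge below 0.02 m/s), for 0.2 s.
2. the cartridge, still held by the fingers, is lowered into the socket until its lugs have passed through the entry slots and are under the hood (x of cartridge in the frame of socket between -0.005 and 0.005 m and y of cartridge in the frame of socket between -0.005 and 0.005 m and z of cartridge in the frame of socket between 0.068 and 0.0745 m and angle between the y axis of cartridge and the x axis of socket, either way round below 0.3 rad and contact force between the fingers and cartridge above 0.3 N), for 0.04 s.
At the end, for the whole second after the job is handed in: The cartridge hangs upright, centred within 5 mm (tilt under 0.07 rad), lug line within 0.15 rad of the socket's y, both lugs down in the notches (origin 62.5 to 67 mm above the bench), released and at rest; jar, offcut, hammer and ring within 40 mm of where they were (x of cartridge in the frame of socket between -0.005 and 0.005 m and y of cartridge in the frame of socket between -0.005 and 0.005 m and z of cartridge in the frame of socket between 0.0625 and 0.067 m and angle between the y axis of cartridge and the y axis of socket, either way round below 0.15 rad and angle between cartridge's own z axis and vertical below 0.07 rad and height (world z) of cartridge_grip above 0.1 m and linear speed of cartridge below 0.02 m/s and contact force between the fingers and cartridge below 0.1 N and distance of each of jar, offcut, hammer, glue_roll from where it was at the start of the episode below 0.04 m); the robot touches nothing.
It fails at once if the screw jar is moved by more than 40 mm (distance of jar from where it was at the start of the episode above 0.04 m).
It fails at once if the offcut is moved by more than 40 mm (distance of offcut from where it was at the start of the episode above 0.04 m).
It fails at once if the hammer is moved by more than 40 mm (distance of hammer from where it was at the start of the episode above 0.04 m).
It fails at once if the cardboard ring is moved by more than 40 mm (distance of glue_roll from where it was at the start of the episode above 0.04 m).
It also fails if it takes over 72 s, if anything falls off the work surface, if the arm or the gripper's body presses on something with over 40 N, if the wrist force passes 120 N, or if a joint passes its speed limit or range.

### The arm

A 6-joint arm with a two-finger parallel gripper is mounted at the origin on the work surface. World frame = base frame: x ahead of the robot, y to its left, z up, the work surface at z = 0. Lengths are in m, angles in degrees, forces in N, time in s.
With the tool pointing down it reaches from about 0.35 to 0.725 m from the base axis. Payload 4.3 kg.
Tool frame: the origin (TCP) lies between the finger pads; the fingertips stand 22 mm ahead of it and the grasp point (between the pads) lies 3 mm ahead of it; z points along the fingers, y is the line along which they close (so a half turn about z gives the same grasp; the last joint's range is limited). The gripper opens to 85 mm and grips with 20 to 120 N. Pads are 22 mm wide; open, the fingers measure 114 mm over their backs; the gripper's body (76 mm by 85 mm) begins 54 mm behind the grasp point. The pads swing forward as they close: fully open they stand 13 mm farther back than shut.
Start: joints at [59.399, 21.618, 4.641, 73.018, 0, 83.68], TCP at [0.236, 0.524, 0.253] pointing down, gripper open.
Joint ranges: [-156.06, 156.06], [-48.1, 94.91], [-58.44, 69.94], [-101.28, 121.22], [-78.64, 73.56], [-180, 180]. Speed limits (degrees/s): [147.25, 147.25, 180, 180, 180, 180].

### API

Orientations are given as a 3x3 rotation matrix whose columns are the frame's x, y, z axes.
In Python, from bench import env, imaging, sign_off, read_time_s, read_q, read_qvel, read_effort, read_position, read_tool_rot, read_ft_force, read_ft_torque, read_opening, read_gripper_force gives the robot as it stands. Calls block until the motion is done:
- env.move_to(position, orientation): joint-space move of the TCP to a pose.
- env.move_straight(position, ori=None, vel=0.15, f_stop=None): straight line of the TCP; ori=None keeps the orientation; vel is the mean speed in m/s. With f_stop (N) it stops when the force on the tool has changed by that much, and returns True; else False.
- env.goto_joints(angles): joint-space move.
- env.move_gripper(opening): opening from 0.0 (shut) to 1.0 (fully open); the grip force is fixed at half the most; returns when the fingers have stopped.
- env.dwell(seconds).
- env.inverse_kinematics(position, orientation): joint angles nearest the present ones, or None.
- imaging.camera(name): name is "scene" or "top" or "wrist"; returns the picture (420x560x3 uint8, red, green, blue); there is no depth.
- imaging.calibration(name): a dict with "fx", "fy", "cx", "cy" (pixels), "rvec" (rotation vector, rad) and "tvec" (3), from world to camera coordinates, as OpenCV has them. Camera axes: x right, y down, z forward; pixel columns grow to the right and rows downward; lengths in m; the calibration is good to about 2 mm. A picture is of the moment at which its call begins: read the wrist's pose just before it. calibration takes no time and is no camera call; for the wrist camera it gives the pose at the moment of the call.
A pose or a line that the arm cannot do raises env.Unreachable and nothing moves.
- sign_off(): hands the job in; it is judged then, once.
Readings, each from a call of its own:
- read_time_s(): time.
- read_q(): joint angles.
- read_qvel(): joint speeds.
- read_effort(): joint torques, N m.
- read_position(): TCP position.
- read_tool_rot(): TCP orientation.
- read_ft_force(): force on the tool from outside, world axes, zero at the start.
- read_ft_torque(): the same for the moment, N m.
- read_opening(): opening from 0.0 (shut) to 1.0 (fully open).
- read_gripper_force(): force on a finger pad.
Only numpy, scipy, OpenCV 4.12 (cv2) and the standard library are available. Lean on these libraries where they do the work, as an engineer would, in place of code of your own. Each camera call takes 0.05 s, during which the arm holds its last target. There are 200 camera calls.

## Working session

There is one attempt and no reset: what is moved stays moved. The work goes in short steps, each a Python script; the robot and the scene stay as the last script left them, time stands still between calls to the robot, and variables do not carry over. Pictures are saved under pics/ and viewed, at most 10 in all, crops included, and the job is handed in when it is done.

```bash
mkdir -p pics; ls
python3 - <<'E'
from bench import *
import cv2,numpy as np
a=imaging.camera("top");b=imaging.camera("scene")
cv2.imwrite("pics/top0.png",a[:,:,::-1]);cv2.imwrite("pics/scene0.png",b[:,:,::-1])
for n in("top","scene","wrist"):
    print(n,imaging.calibration(n))
print(read_time_s())
E
```

```text
pics
top {'fx': 450.54251622791884, 'fy': 450.54251622791884, 'cx': 277.4541708802745, 'cy': 211.49876112394014, 'rvec': array([ 2.11015518, -2.12140062,  0.22604642]), 'tvec': array([0.00958025, 0.62410624, 1.37386256])}
scene {'fx': 428.28289332389494, 'fy': 428.28289332389494, 'cx': 280.3103295633186, 'cy': 208.1908058868718, 'rvec': array([ 1.29309009,  2.39306631, -0.82000599]), 'tvec': array([ 0.32166765, -0.34073236,  1.67475452])}
wrist {'fx': 365.0118714217061, 'fy': 365.0118714217061, 'cx': 281.5458792443769, 'cy': 208.69035363886567, 'rvec': array([-2.41554816, -1.55831413, -0.23949223]), 'tvec': array([-0.57436244, -0.03867711,  0.37845023])}
0.1
```

View pics/top0.png

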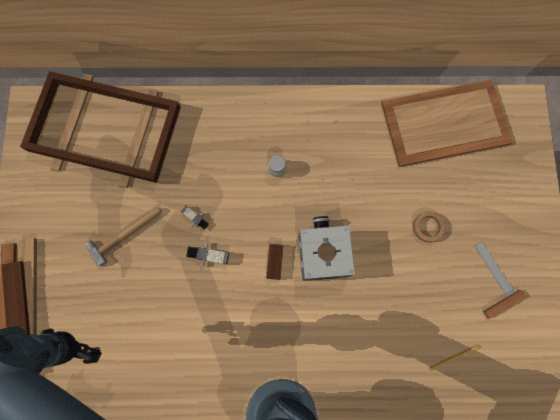

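View pics/scene0.png

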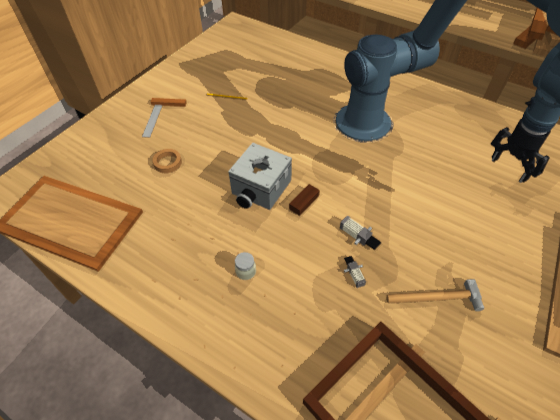

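Two things look like the cartridge in the top view: one at (208,256) and a shorter one at (195,216). The one at (208,256) is larger, so it fits the description. I'll confirm that in a crop.

```bash
cat > h.py <<'E'
from bench import *
import cv2,numpy as np
def ray(cal,uv,z):
    R=cv2.Rodrigues(np.array(cal["rvec"]))[0];t=np.array(cal["tvec"]);c=-R.T@t
    d=R.T@np.array([(uv[0]-cal["cx"])/cal["fx"],(uv[1]-cal["cy"])/cal["fy"],1.])
    return c+d*(z-c[2])/d[2]
def down(yaw):  # tool z down, closing axis y at yaw (deg)
    a=np.radians(yaw);y=np.array([np.cos(a),np.sin(a),0]);z=np.array([0,0,-1.])
    return np.column_stack([np.cross(y,z),y,z])
def snap(n,f=None):
    c=imaging.calibration(n);im=imaging.camera(n)
    if f: cv2.imwrite("pics/"+f,im[:,:,::-1])
    return im,c
E
python3 - <<'E'
from h import *
c=imaging.calibration("top")
a=cv2.imread("pics/top0.png")[195:285,170:360]
cv2.imwrite("pics/crop0.png",cv2.resize(a,None,fx=4.2,fy=4.2,interpolation=cv2.INTER_CUBIC))
for n,uv,z in[("grip end",(188,253),.018),("foot end",(229,257),.018),("trap",(327,252),.112),("small",(195,216),.01),("jar",(277,164),.065),("offcut",(275,262),.03),("hammer",(96,252),.02)]:
    print(n,ray(c,uv,z).round(3))
E
```

```text
grip end [0.498 0.296 0.018]
foot end [0.485 0.163 0.018]
trap [ 0.488 -0.143  0.112]
small [0.622 0.279 0.01 ]
jar [0.782 0.007 0.065]
offcut [0.467 0.015 0.03 ]
hammer [0.503 0.592 0.02 ]
```

View pics/crop0.png

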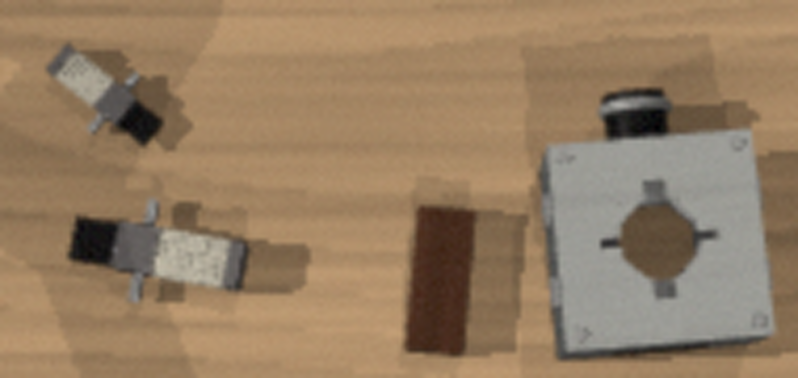

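The crop confirms it. The larger cartridge is at crop (155,255), or top (208,256), and the two rays put it 134 mm long, with its grip to the left (+y). The decoy at crop (105,95) is clearly smaller. The trap's wide slots run along ±x (image up and down). Next I'll look from near with the wrist camera and check reach for the tilted grasp and placing.

Run:
```python
from h import *
c=imaging.calibration("wrist");R=read_tool_rot();p=read_position()
hit=ray(c,(280,210),0.05); Rw=cv2.Rodrigues(c["rvec"])[0]; cam=-Rw.T@c["tvec"]
print("cam in tool",(R.T@(cam-p)).round(3),"axis in tool",(R.T@Rw.T[:,2]).round(3),"hit",(R.T@(hit-p)).round(3))
off=(R.T@(hit-p))[:2]
def look(x,y,h,yaw,f):
    Rd=down(yaw)
    q=np.array([x,y,h])-Rd[:,0]*off[0]-Rd[:,1]*off[1]
    env.move_to(q,Rd); env.dwell(.3)
    return snap("wrist",f)
import json
for f,(x,y,yaw) in {"w_cart.png":(.492,.225,174),"w_trap.png":(.488,-.143,180)}.items():
    for yw in (yaw,yaw-180):
        try:
            im,cc=look(x,y,.30,yw,f);break
        except env.Unreachable: print("unreach",f,yw)
    json.dump({k:np.array(v).tolist() for k,v in cc.items()},open(f+".json","w"))
    print(f,yw,read_q(),read_time_s())
# reach of tilted grasp / place
def tilted(az,al):
    d=np.array([np.cos(az),np.sin(az),0]);u=np.array([0,0,1.])
    z=-u*np.cos(al)-d*np.sin(al); y=np.cross(u,d); return np.column_stack([np.cross(y,z),y,z])
def placed(az,al):
    d=np.array([np.cos(az),np.sin(az),0]);u=np.array([0,0,1.])
    z=d*np.cos(al)-u*np.sin(al); y=np.cross(u,d); return np.column_stack([np.cross(y,z),y,z])
flip=np.diag([-1,-1,1])
for al in(0,20,30):
  a=np.radians(al)
  for F in(np.eye(3),flip):
    print(al,"G",env.inverse_kinematics([.489,.21,.025],tilted(np.radians(84.5),a)@F),
      "P",[env.inverse_kinematics([x,y,.055],placed(np.arctan2(y,x),a)@F) is not None for x,y in((.42,.2),(.46,.22),(.5,.24),(.42,.25))])
```

```text
cam in tool [ 0.076 -0.    -0.12 ] axis in tool [-0.301  0.001  0.954] hit [-0.027 -0.001  0.202]
w_cart.png 174 [ 1.52581469e+01  1.54789865e+01  2.87376746e+00  7.73949665e+01
  1.02177970e-03 -6.87575049e+01] 2.7167
w_trap.png 180 [-2.62085209e+01  1.41305466e+01  1.08923394e+00  7.69545537e+01
  2.22163087e-03 -1.16270515e+02] 4.4417
0 G [ 16.40986324  27.32723491 -23.26074304  39.41202205   0.
 -68.09013676] P [False, False, False, False]
0 G [ 16.40986324  27.32723491 -23.26074304  39.41202205   0.
 111.90986324] P [False, False, False, False]
20 G [ 25.53547259  36.02515577 -10.86456882  53.73832404 -17.041205
 -57.36776965] P [False, False, False, False]
20 G [ 25.53547259  36.02515577 -10.86456882  53.73832404 -17.041205
 122.63223035] P [False, False, False, False]
30 G [ 29.21187676  42.1241099   -3.40121928  62.67409173 -24.26848635
 -51.34345045] P [False, False, False, False]
30 G [ 29.21187676  42.1241099   -3.40121928  62.67409173 -24.26848635
 128.65654955] P [False, False, False, False]
```

```bash
cat >> h.py <<'E'
U=np.array([0,0,1.])
def tool(az,e):
    """tool z = in the vertical plane of azimuth az, elevation e (rad; -pi/2 down); closing axis level, normal to it"""
    d=np.array([np.cos(az),np.sin(az),0]); z=d*np.cos(e)+U*np.sin(e); y=np.cross(U,d)
    return np.column_stack([np.cross(y,z),y,z])
E
python3 - <<'E'
from h import *
r=np.radians
for al in(0,15,25,35,45):
  for x,y in((.44,.22),(.5,.2),(.55,.15),(.5,.25),(.58,.2),(.62,.15),(.66,.15),(.7,.12)):
    ok=[]
    for az in range(-90,131,15):
      for k,F in((0,np.eye(3)),(1,np.diag([-1,-1,1]))):
        q=env.inverse_kinematics([x,y,.055],tool(r(az),r(-al))@F)
        if q is not None: ok.append((az,k))
    if ok: print(al,x,y,ok)
E
```

```text
0 0.44 0.22 [(-60, 0), (-60, 1), (90, 0), (90, 1), (105, 0), (105, 1), (120, 0), (120, 1)]
0 0.5 0.2 [(-60, 0), (-60, 1), (90, 0), (90, 1), (105, 0), (105, 1)]
0 0.55 0.15 [(90, 0), (90, 1)]
0 0.5 0.25 [(-60, 0), (-60, 1), (105, 0), (105, 1)]
15 0.44 0.22 [(-90, 0), (-90, 1), (-75, 0), (-75, 1), (-60, 0), (-60, 1), (-45, 0), (-45, 1), (-30, 0), (-30, 1), (90, 0), (90, 1), (105, 0), (105, 1), (120, 0), (120, 1)]
15 0.5 0.2 [(-90, 0), (-90, 1), (-75, 0), (-75, 1), (-60, 0), (-60, 1), (-45, 0), (-45, 1), (90, 0), (90, 1), (105, 0), (105, 1), (120, 0), (120, 1)]
15 0.55 0.15 [(-90, 0), (-90, 1), (-75, 0), (-75, 1), (-60, 0), (-60, 1), (-45, 0), (-45, 1), (60, 0), (60, 1), (90, 0), (90, 1), (105, 0), (105, 1), (120, 0), (120, 1)]
15 0.5 0.25 [(-75, 0), (-75, 1), (-60, 0), (-60, 1), (-45, 0), (-45, 1), (-30, 0), (-30, 1), (90, 0), (90, 1), (105, 0), (105, 1), (120, 0), (120, 1)]
15 0.58 0.2 [(-75, 0), (-75, 1), (-60, 0), (-60, 1), (-45, 0), (-45, 1), (-30, 0), (-30, 1), (60, 0), (60, 1), (90, 0), (90, 1), (105, 0), (105, 1), (120, 0), (120, 1)]
15 0.62 0.15 [(-75, 0), (-75, 1), (-60, 0), (
[... 5150 characters left out ...]
), (45, 1), (60, 0), (60, 1), (75, 0), (75, 1), (90, 0), (90, 1), (105, 0), (105, 1), (120, 0), (120, 1)]
45 0.66 0.15 [(-90, 0), (-90, 1), (-75, 0), (-75, 1), (-60, 0), (-60, 1), (-45, 0), (-45, 1), (-30, 0), (-30, 1), (-15, 0), (-15, 1), (0, 0), (0, 1), (15, 0), (15, 1), (30, 0), (30, 1), (45, 0), (45, 1), (60, 0), (60, 1), (75, 0), (75, 1), (90, 0), (90, 1), (105, 0), (105, 1), (120, 0), (120, 1)]
45 0.7 0.12 [(-90, 0), (-90, 1), (-75, 0), (-75, 1), (-60, 0), (-60, 1), (-45, 0), (-45, 1), (-30, 0), (-30, 1), (-15, 0), (-15, 1), (0, 0), (0, 1), (15, 0), (15, 1), (30, 0), (30, 1), (45, 0), (45, 1), (60, 0), (60, 1), (75, 0), (75, 1), (90, 0), (90, 1), (105, 0), (105, 1), (120, 0), (120, 1)]
```

View pics/w_cart.png

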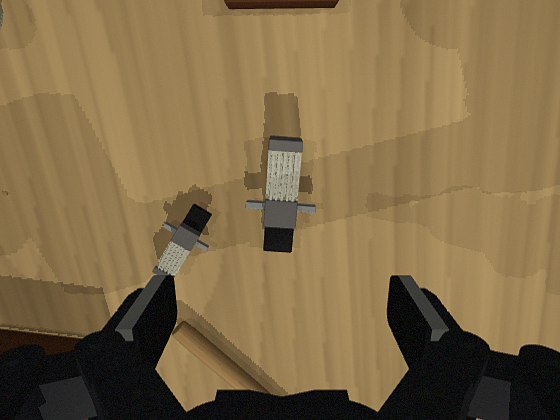

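View pics/w_trap.png

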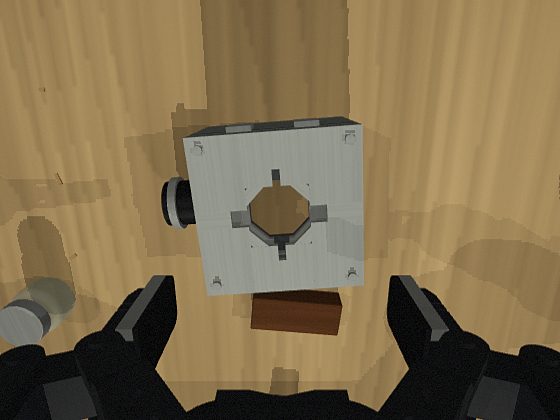

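The near views give what I need. In w_cart the foot edge is at about (286,139), the lug tips at (246,204) and (315,209), and the blade end at (278,251). In w_trap the hole is at about (279,214), with slots left (+x) and right at (240,219) and (318,213), and sight slits at (276,172) and (282,255). Next I'll compute both poses, then grasp.

Run:
```python
from h import *
import json
L=lambda f:{k:np.array(v) for k,v in json.load(open(f)).items()}
c=L("w_cart.png.json");t=L("w_trap.png.json")
l1,l2=ray(c,(246,204),.021),ray(c,(315,208.5),.021)
b=ray(c,(278,251),.021);f=ray(c,(286,139.5),.036)
for n,p in(("l1",l1),("l2",l2),("mid",(l1+l2)/2),("blade",b),("foot",f)):print(n,p.round(4))
d=b-f;print("az",np.degrees(np.arctan2(d[1],d[0])),np.hypot(*d[:2]),"luglen",np.hypot(*(l1-l2)[:2]),"lug az",np.degrees(np.arctan2(*(l1-l2)[1::-1])))
# trap
for n,cal in(("w_trap.png",t),("top0.png",imaging.calibration("top"))):
    im=cv2.imread("pics/"+n);hsv=cv2.cvtColor(im,cv2.COLOR_BGR2HSV)
    m=((hsv[...,1]<45)&(hsv[...,2]>120)).astype(np.uint8)*255
    m=cv2.morphologyEx(m,cv2.MORPH_OPEN,np.ones((3,3)))
    x0=(279,150) if n[0]=="w" else (327,235)
    cs=[k for k in cv2.findContours(m,cv2.RETR_EXTERNAL,cv2.CHAIN_APPROX_NONE)[0] if cv2.pointPolygonTest(k,x0,False)>0]
    k=cv2.convexHull(cs[0]);P=cv2.approxPolyDP(k,.04*cv2.arcLength(k,True),True)[:,0]
    print(n,P.tolist())
    W=np.array([ray(cal,p,.112) for p in P]);print(W[:,:2].round(4).tolist(),"centre",W.mean(0).round(4))
    if len(W)==4:
        for i in range(4):
            e=W[(i+1)%4]-W[i];print(np.hypot(*e[:2]).round(4),np.degrees(np.arctan2(e[1],e[0])).round(2))
for n,q in(("slots",((231,219.5),(327,212))),("slits",((276,169),(282,260)))):
    A,B=[ray(t,p,.112) for p in q];print(n,A.round(4),B.round(4),((A+B)/2).round(4),np.degrees(np.arctan2(*(A-B)[1::-1])))
```

```text
l1 [0.5337 0.238  0.021 ]
l2 [0.4558 0.2517 0.021 ]
mid [0.4947 0.2448 0.021 ]
blade [0.5037 0.3    0.021 ]
foot [0.4809 0.1684 0.036 ]
az 80.15175614888959 0.13349966075017422 luglen 0.07911863383746646 lug az -9.968263403841483
w_trap.png [[362, 125], [363, 284], [207, 294], [183, 138]]
[[0.4216, -0.2211], [0.4107, -0.0738], [0.5592, -0.063], [0.57, -0.2105]] centre [ 0.4904 -0.1421  0.112 ]
0.1477 94.2
0.1488 4.13
0.1479 -85.79
0.1489 -175.91
top0.png [[348, 226], [353, 274], [305, 277], [300, 230]]
[[0.5678, -0.2095], [0.4215, -0.219], [0.4134, -0.0747], [0.5561, -0.062]] centre [ 0.4897 -0.1413  0.112 ]
0.1465 -176.3
0.1445 93.22
0.1432 5.08
0.1479 -85.46
slots [ 0.5331 -0.1385  0.112 ] [ 0.4476 -0.1456  0.112 ] [ 0.4903 -0.142   0.112 ] 4.714040764389851
slits [ 0.4927 -0.1843  0.112 ] [ 0.4875 -0.0987  0.112 ] [ 0.4901 -0.1415  0.112 ] -86.53932610122534
```

Cartridge foot: (0.481, 0.168), azimuth 80.1°. Trap: (0.4903, −0.1418), yaw 4.2°, and all the estimates agree. Now grasp the body with the tool leaning 30° and lift.

```bash
cat >> h.py <<'E'
AZ=np.radians(80.1); AL=np.radians(30)
D=np.array([np.cos(AZ),np.sin(AZ),0]); FOOT=np.array([.4809,.1684,0])
TRAP=np.array([.4903,-.1418,0]); TY=4.2
E
python3 - <<'E'
from h import *
R=tool(AZ,-np.pi/2-AL); q0=read_q()
c1=[x for F in(np.eye(3),np.diag([-1,-1,1])) for x in[R@F] ]
R=min(c1,key=lambda r:abs(env.inverse_kinematics([.489,.22,.1],r)[5]-q0[5]))
gp=FOOT+D*.050+U*.026; tcp=gp-.003*R[:,2]
env.move_gripper(.72)
env.move_to(tcp-.13*R[:,2],R)
print(env.move_straight(tcp,R,vel=.12,f_stop=15))
env.move_gripper(0.)
print(read_position()-tcp,read_opening(),read_gripper_force(),read_q().round(1))
env.move_straight(tcp+U*.13,R,vel=.15)
env.dwell(.1)
print(read_opening(),read_ft_force().round(2),read_time_s())
q=env.inverse_kinematics([.49,.25,.18],(R@R.T)@R); 
np.save("R.npy",R)
for F in(np.eye(3),np.diag([-1,-1,1])):
    for z in(.055,.15): print(env.inverse_kinematics([.489,.25,z],tool(AZ,-AL)@F))
snap("scene","s1.png")
E
```

```text
False
[0.00059952 0.00084097 0.00066689] 0.4071824620457581 61.659492664039135 [ 29.3  43.7   0.4  66.6 -22.8 -46.7]
0.41257168092945645 [ 0.53  0.41 -4.51] 9.25
[ -7.68341528  31.06572243 -43.01264569  12.08907846  59.92582868
 -85.57344573]
[ -7.68341528  20.55936611 -38.95601217  26.65206829  59.92582868
 -85.57344573]
[ -7.68341528  31.06572243 -43.01264569  12.08907846  59.92582868
  94.42655427]
[ -7.68341528  20.55936611 -38.95601217  26.65206829  59.92582868
  94.42655427]
```

Run:
```python
from h import *
R=np.load("R.npy"); w=np.cross(D,U); Rot=cv2.Rodrigues(w*np.pi/2)[0]
Rp=Rot@R
P=np.array([.489,.265,0]); gp=P-D*.008+U*.050; tcp=gp-.003*Rp[:,2]
print(Rot@D, Rp[:,2])
env.move_to(tcp+U*.11,Rp)
env.move_straight(tcp+U*.012,Rp,vel=.12)
print(read_opening(),read_ft_force().round(2))
env.dwell(.15);snap("scene","s2.png")
hit=env.move_straight(tcp-U*.004,Rp,vel=.025,f_stop=5)
print(hit,(read_position()-tcp).round(4),read_ft_force().round(2),read_time_s(),read_q().round(1))
a=cv2.imread("pics/s1.png")[120:330,290:500];b=cv2.imread("pics/s2.png")[120:330,290:500]
cv2.imwrite("pics/s12.png",cv2.resize(np.hstack([a,b]),(800,400)))
```

```text
[3.15471222e-19 6.77981842e-17 1.00000000e+00] [ 0.14889497  0.8531297  -0.5       ]
0.4127578333895421 [-0.23  0.76 -3.85]
True [0.0001 0.0001 0.0006] [1.16 1.58 2.3 ] 12.2583 [ -7.1  31.2 -43.7  10.2  60.  -84.5]
```

View pics/s12.png

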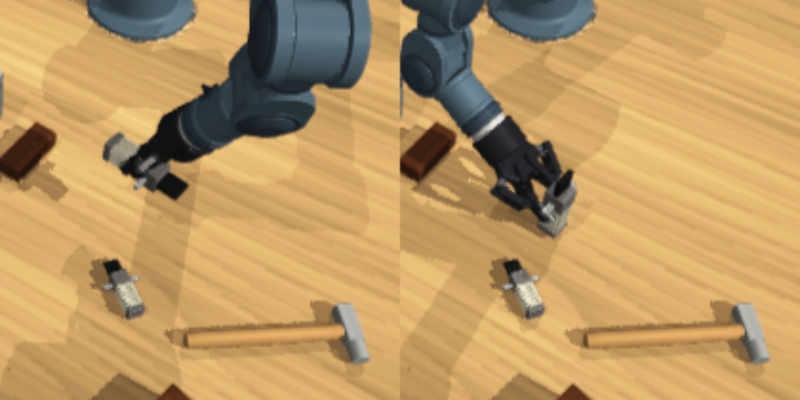

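The arm stood the cartridge up and it touched down within 1 mm of the expected height. Left panel: held lying. Right panel: held upright at about (555,205). Now release, back off and look from above.

Run:
```python
from h import *
import json
env.move_gripper(.75); env.dwell(.3)
R=read_tool_rot();p=read_position()
env.move_straight(p-.11*R[:,2],R,vel=.15)
p=read_position();env.move_straight(p+U*.08,R,vel=.2)
print(read_time_s())
P=np.array([.489,.265,0])
yaw=np.degrees(AZ)-180
best=None
for yw in(80.1,-99.9):
    q=env.inverse_kinematics([.489,.265,.3],down(yw)); print(yw,None if q is None else q.round(1))
for yt in(TY+90,TY-90,TY,TY+180):
    q=env.inverse_kinematics([.4903,-.1418,.25],down(yt)); print("trap",yt,None if q is None else q.round(1))
```

```text
14.3833
80.1 [21.9 19.   7.7 78.7  0.  31.8]
-99.9 [  21.9   19.     7.7   78.7    0.  -148.2]
trap 94.2 [-23.3  14.1  -6.3  69.6   0.  -27.5]
trap -85.8 [-23.3  14.1  -6.3  69.6   0.  152.5]
trap 4.2 [-23.3  14.1  -6.3  69.6   0.   62.5]
trap 184.2 [ -23.3   14.1   -6.3   69.6    0.  -117.5]
```

Run:
```python
from h import *
import json
P=np.array([.489,.265,0]);R=down(80.1)
env.move_to(P+U*.28,R);env.dwell(.2)
im,c=snap("wrist","w2.png");json.dump({k:np.array(v).tolist() for k,v in c.items()},open("w2.json","w"))
Rw=cv2.Rodrigues(c["rvec"])[0]
for h in(0,.134):
    x=Rw@(P+U*h)+c["tvec"];print("expect",h,(c["fx"]*x[0]/x[2]+c["cx"]).round(),(c["fy"]*x[1]/x[2]+c["cy"]).round())
print(read_time_s())
```

```text
expect 0 282.0 166.0
expect 0.134 282.0 199.0
16.7333
```

View pics/w2.png

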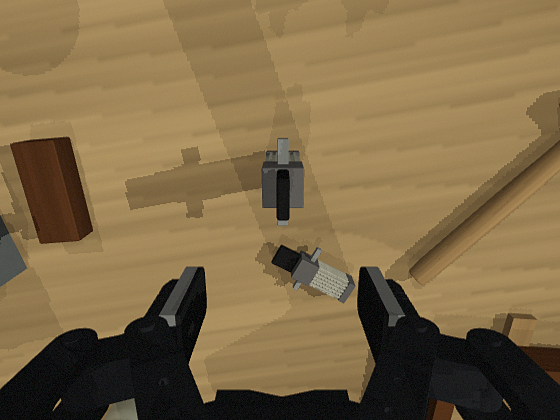

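The cartridge stands alone and upright. The blade is at (282,197) against an expected (282,199), and the lug tips at (283,138) and (282,225) are in line with the tool. I'll refine its centre from the lug tips, grip the blade and carry it over the trap.

Run:
```python
from h import *
import json
c={k:np.array(v) for k,v in json.load(open("w2.json")).items()}
A=ray(c,(283,138),.082);B=ray(c,(282,225),.082);M=(A+B)/2
print(A.round(4),B.round(4),M.round(4),np.hypot(*(A-B)[:2]),np.degrees(np.arctan2(*(A-B)[1::-1])))
P=np.array([.489,.265,0])
M[2]=0
if np.linalg.norm(M-P)>.008: raise SystemExit("check")
R=down(80.1)
env.move_straight(M+U*.125,R,vel=.15,f_stop=10)
env.move_gripper(0.)
print(read_position().round(4),read_opening(),read_gripper_force(),read_time_s())
env.move_straight(M+U*.32,R,vel=.2)
env.move_to(TRAP+U*.26,down(TY+90))
env.dwell(.2)
snap("wrist","w3.png");snap("scene","s3.png")
print(read_position().round(4),read_opening(),read_ft_force().round(2),read_ft_torque().round(3),read_time_s())
c=imaging.calibration("wrist");json.dump({k:np.array(v).tolist() for k,v in c.items()},open("w3.json","w"))
```

```text
[0.45   0.2728 0.082 ] [0.5282 0.2582 0.082 ] [0.4891 0.2655 0.082 ] 0.07953843271400539 169.400949063154
[0.4895 0.2656 0.1255] 0.10525591338187454 59.14983630180359 18.45
[ 0.4906 -0.1412  0.2601] 0.11105242543762919 [-0.37 -0.13 -3.78] [-0.011  0.047  0.061] 21.4
```

View pics/w3.png

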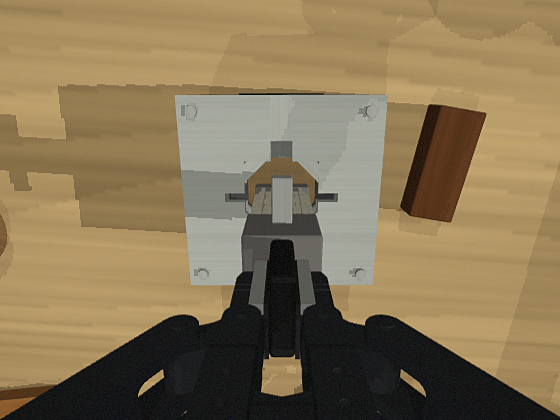

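The grip is good. The lug at (282,180) lines up with the slot at (282,150), and the plate corners (176,96), (386,96), (191,285) and (372,285) are symmetric, so the yaw is right. A quick recheck of trap centre and lug offset from this view, then lower.

Run:
```python
from h import *
import json
c={k:np.array(v) for k,v in json.load(open("w3.json")).items()}
W=np.array([ray(c,p,.112) for p in((176,96),(386,96),(372,285),(191,285))]);C=W.mean(0)
S=np.array([ray(c,p,.112) for p in((226,197),(338,197))]);e=S[0]-S[1]
print("centre",C.round(4),"slit mid",S.mean(0).round(4),"yaw",np.degrees(np.arctan2(e[1],e[0])))
T=read_position();R=read_tool_rot();l=ray(c,(282,177),T[2]-.075+.032)
print("TCP",T.round(4),"tip in tool",(R.T@(l-T)).round(4),"trap in tool",(R.T@(C-T)).round(4),(R.T@(S.mean(0)-T)).round(4))
```

```text
centre [ 0.4906 -0.1416  0.112 ] slit mid [ 0.4896 -0.1411  0.112 ] yaw -85.83060890565312
TCP [ 0.4906 -0.1412  0.2601] tip in tool [ 0.04   -0.0001  0.043 ] trap in tool [ 1.000e-04 -3.000e-04  1.481e-01] [0.001  0.0002 0.1481]
```

Everything agrees within 1 mm, so lower it in.

Run:
```python
from h import *
C=np.array([.4905,-.1416,0]);R=down(TY+90)
print(env.move_straight(C+U*.172,R,vel=.08,f_stop=12),read_position().round(4))
print(env.move_straight(C+U*.1455,R,vel=.025,f_stop=6),read_position().round(4),read_ft_force().round(2),read_opening())
env.dwell(.2)
print(read_position().round(4),read_ft_force().round(2),read_time_s(),read_gripper_force())
```

```text
False [ 0.491  -0.1418  0.1726]
True [ 0.4902 -0.1415  0.1464] [-0.19  0.82  5.77] 0.1030818971641036
[ 0.4902 -0.1415  0.1464] [-0.95 -0.24  5.58] 23.8 59.694387316703796
```

The lugs touched at TCP 0.1464, which is track height (expected 0.146). Ease up 1.2 mm, twist by joint 6, then lower into the notches.

Run:
```python
from h import *
p=read_position();C=np.array([.4905,-.1416,0])
env.move_straight(C+U*.1476,down(TY+90),vel=.02)
print(read_position().round(4),read_ft_force().round(2))
q=read_q()
for a in(30,60,80,90):
    t=q.copy();t[5]=q[5]+a;env.goto_joints(t)
    F=read_ft_force();M=read_ft_torque();print(a,read_q()[5].round(2),read_position().round(4),F.round(2),M.round(2),read_time_s())
    if np.linalg.norm(F)>35 or abs(M[2])>3: print("stop");break
else:
    print(env.move_straight(C+U*.1393,down(TY),vel=.015,f_stop=8),read_position().round(4),read_ft_force().round(2),read_ft_torque().round(2),read_opening(),read_time_s())
```

```text
[ 0.49   -0.1414  0.1471] [ 0.32  0.33 -3.2 ]
30 2.46 [ 0.4897 -0.1413  0.1467] [ 0.16 -0.38 -2.33] [ 0.02 -0.02  0.01] 24.6833
60 32.42 [ 0.4899 -0.1414  0.1469] [ 0.01  0.83 -3.51] [-0.03 -0.   -0.02] 25.25
80 52.36 [ 0.49   -0.1414  0.1471] [ 0.86 -0.66 -3.7 ] [-0.04 -0.    0.03] 25.675
90 62.28 [ 0.49   -0.1414  0.1471] [-0.26  0.02 -3.43] [0.01 0.03 0.01] 25.9667
True [ 0.4904 -0.1415  0.1404] [ 0.03 -0.88  5.68] [-0.01  0.02  0.  ] 0.10172116061073899 26.4333
```

It dropped to TCP 0.1404, so the origin is about 65 mm: locked. Release, back off straight up and check.

Run:
```python
from h import *
env.move_gripper(.5);env.dwell(.2)
p=read_position();env.move_straight(p+U*.13,vel=.15);env.dwell(.3)
im,c=snap("wrist","w4.png");s,_=snap("scene")
w=cv2.resize(im[60:340,120:440],(400,350));t=cv2.resize(s[120:295,180:380],(400,350))
cv2.imwrite("pics/f.png",np.hstack([w,t])[:,:,::-1]);print(read_time_s(),read_ft_force().round(2))
```

```text
28.4667 [ 0.07 -0.59 -0.59]
```

View pics/f.png

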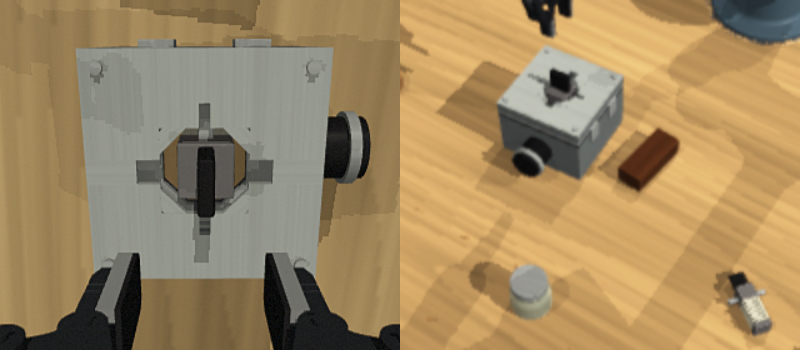

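The cartridge hangs centred with its blade at (205,180), and the lugs sit under the sight slits at (204,120) and (203,230). The gripper is clear, and the jar and offcut are where they were. Handing in.

```bash
python3 -c "
from bench import *
print(sign_off())"
```

```text
the job is handed in; nothing more can be done
None
```

The cartridge was stood up and released, then lowered into the trap, twisted a quarter turn, locked in its notches and let go. I handed the job in at about 28.5 s of the 72 s; the sign-off call returned no verdict.

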